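Unload a tested pair of brake levers from under the probe stands

ROBOT

A 6-joint arm with a two-finger parallel gripper is mounted at the origin on the work surface. World frame = base frame: x ahead of the robot, y to its left, z up, the work surface at z = 0. Lengths are in m, angles in rad, forces in N, time in s.
With the tool pointing down it reaches from about 0.4 to 0.925 m from the base axis. Payload 12.5 kg.
Tool frame: the origin (TCP) lies on the centre line of the jaws, within the pads' length; the fingertips stand 8 mm ahead of it and the grasp point (between the pads) lies 11 mm behind it; y points along the fingers, x is the direction in which the jaws open and shut, and the axes are right-handed (so a half turn about y gives the same grasp; the last joint's range is limited). The gripper opens to 95 mm and grips with 3 to 60 N. Pads are 20 mm wide; open, the fingers measure 119 mm over their backs; the gripper's body (75 mm by 180 mm) begins 59 mm behind the grasp point.
Start: joints at [1.061, 0.491, 1.559, -0, 1.092, -0.106], TCP at [0.246, 0.575, 0.223] pointing down, gripper open.
Joint ranges: [-3.1, 3.1], [-0.84, 2.19], [0.05, 2.79], [-1.13, 4.28], [0.06, 2.93], [-2.69, 2.69]. Speed limits (rad/s): [2.22, 2.22, 2.79, 3.14, 3.14, 3.14].

INTERFACE

Orientations are given as a rotation vector (axis times angle).
In Python, from cell import * gives the robot as it stands.
- The arm moves only by the tool servo_tool, never from a script. Its argument "moves" is a list of rows, each a list of 5 numbers: the opening, from 0 (shut) to 1 (fully open), then the shift along the tool's x, y, z in mm, then the turn about the tool's y in rad. A call has 1 to 20 rows; each row is the pose to reach, as a shift and turn from the pose measured when the call began, along the tool's axes at that moment; what a row does not reach only later rows make up. A row lasts 1/10 s, in which the tool goes at most 50 mm and 8.59 degrees, less where a joint would pass 70% of its speed; a pose out of reach is approached as far as the arm can. A call with a gripper value outside its range is refused whole. The fingers move at their own pace and stop on an object; "grip_force" is the grip in N (left out, the last holds). Time passes only in rows, so rows that repeat a pose let the fingers close. It gives the time, the measured TCP pose, the force and the opening at its end, in the units of the state.
- state(): the state, without advancing time (a new reading comes with each control period).
- snapshot(name): name is "scene" or "side" or "wrist"; returns (picture, depth): 420x560x3 uint8, red, green, blue; 420x560 float32, m along the optical axis (not along the pixel's ray), 0 where there is no reading.
- calibration(name): a dict with "fx", "fy", "cx", "cy" (pixels), "R" (3x3) and "t" (3): a world point X has camera coordinates R X + t. Camera axes: x right, y down, z forward; pixel columns grow to the right and rows downward; lengths in m; the calibration is good to about 2 mm. A picture is of the moment at which its call begins: read the wrist's pose just before it. calibration takes no time and is no camera call; for the wrist camera it gives the pose at the moment of the call.
- hand_in(): hands the job in, once; it reports no verdict.
The state is a dict: "clock": time; "joint_pos": joint angles; "qvel": joint speeds; "effort": joint torques, N m; "position": TCP position; "ee_rot": TCP orientation; "force": force on the tool from outside, world axes, zero at the start; "moment": the same for the moment, N m; "grip_width": opening from 0.0 (shut) to 1.0 (fully open).
Only numpy, scipy, OpenCV 4.12 (cv2) and the standard library are available. Lean on these libraries where they do the work, as an engineer would, in place of code of your own. Each camera call takes 0.05 s, during which the arm holds its last target. There are 200 camera calls.

TASK

Unload the tested pair of e-bike brake levers from the aluminium test plate and leave the station ready for the next pair. First lift the red and the black probe stand out of the way and stand both of them on the green mat, leaving the levers as they lie; then lay the left-hand lever flat in the blue bin and the right-hand lever flat in the yellow bin. Last, stand each probe back upright on the plate, centred on the ring of its own colour with its arm pointing along the plate over the grey rubber inlay as before; set everything down, drop nothing and tip no stand over.

Things in the scene. Friction and masses are not known exactly. Their poses are not given: they have to be found in the camera images.
- red_probe: Loose red probe stand, 0.4 kg, 152 mm high. Origin: centre of its underside; z up, x = way its arm points. Red foot (diameter 56, 30 high); bare steel rod, diameter 14, up to z 152; red clamp 26 x 22 mm on the rod at z 80-100; from it a thin arm at z 90 reaches to x 116, a needle hanging at x 108 down to z 52. Grip the rod above the clamp, from any side; so held it hangs upright.
- black_probe: Loose black probe stand, same shape, size and axes as the red one, but with black foot, clamp and needle holder.
- left_lever: Loose left-hand brake lever, 0.12 kg, lying flat. Origin: centre of underside of its black body (36 x 24 x 28 mm high in x, y, z; grip it across y), z up. Black clamp tube, 30 mm across, at -x, reaching x -40; bright blade, 12 wide, 11 high, at x 26, runs to y +80. From above, clamp tube nearest you, blade points LEFT. Outline: x -40 to 32, y -12 to 80; height 30.
- right_lever: Loose right-hand brake lever, exact mirror image of the left-hand one (y reversed): same origin, x axis, body and clamp tube, but the bright blade runs to y -80. From above, clamp tube nearest you, the blade points RIGHT. Outline: x -40 to 32, y -80 to 12 mm.
- red_ring: Red ring printed flat on the test plate (outer diameter 72, inner 59 mm, red spot at its centre), home of the red probe stand. Origin: its centre, on the plate's surface 12 mm above the bench; x = the direction in which the stand's arm must point.
- black_ring: Black ring printed flat on the test plate, the home of the black probe stand; size, origin and axes as for the red ring.
- plate: Fixed aluminium plate 250 x 250 x 12 mm with a grey rubber inlay 165 (x) x 226 (y), its top 14 mm above the bench, centred at x +36; the two levers lie on it, one behind each stand, under the stands' arms. Origin: centre of the underside, on the bench; +x leads from the edge with the two rings (x -90, y +58 and -58 mm) to the inlay, as the stands' arms point.
- green_mat: Fixed green bench mat 150 (x) x 140 (y) mm, 3 mm thick, the side area for both probe stands. Origin: centre of its underside, on the bench. Mat, two bins and a loose orange multimeter (150 x 78 x 43 mm) lie to the left and right of the plate, two a side.
- blue_bin: Fixed blue shallow open bin for left-hand levers, outside 150 (x) x 140 (y) x 26 mm high, walls and floor 4 mm, with a white outline of a left-hand lever on its floor. Origin: centre of its underside, on the bench. A lever's outline fits flat inside with its x axis along the bin's +y, as printed.
- yellow_bin: Fixed yellow shallow open bin for right-hand levers, same size and axes as the blue bin, with a black outline of a right-hand lever on its floor.
There are look-alikes about, which are no part of the job. Of the things shaped like the yellow_bin, the yellow one is meant. What is shaped like the right_lever but pink is not meant.

How it is judged:
On the way, in this order (a step that is already met when the one before it is completed fails the run):
1. both probe stands stand free on the green mat while the levers still lie where they were (x of red_probe in the frame of green_mat between -0.065 and 0.065 m and y of red_probe in the frame of green_mat between -0.06 and 0.06 m and height (world z) of each of red_probe, black_probe below 0.008 m and angle between each of red_probe, black_probe's own z axis and vertical below 0.08 rad and linear speed of each of red_probe, black_probe below 0.02 m/s and angular speed of each of red_probe, black_probe below 0.2 rad/s and contact force between the fingers and red_probe below 0.1 N and x of black_probe in the frame of green_mat between -0.065 and 0.065 m and y of black_probe in the frame of green_mat between -0.06 and 0.06 m and contact force between the fingers and black_probe below 0.1 N and distance of each of left_lever, right_lever from where it was at the start of the episode below 0.015 m), for 0.2 s.
2. left-hand lever lies in the blue bin, right-hand lever in the yellow bin, both stands still on the mat (x of left_lever in the frame of blue_bin between -0.07 and 0.07 m and y of left_lever in the frame of blue_bin between -0.065 and 0.065 m and z of left_lever in the frame of blue_bin below 0.012 m and angle between each of left_lever, right_lever's own z axis and vertical below 0.12 rad and linear speed of each of left_lever, right_lever, red_probe, black_probe below 0.02 m/s and angular speed of each of left_lever, right_lever, red_probe, black_probe below 0.2 rad/s and contact force between the fingers and left_lever below 0.1 N and x of right_lever in the frame of yellow_bin between -0.07 and 0.07 m and y of right_lever in the frame of yellow_bin between -0.065 and 0.065 m and z of right_lever in the frame of yellow_bin below 0.012 m and contact force between the fingers and right_lever below 0.1 N and x of red_probe in the frame of green_mat between -0.065 and 0.065 m and y of red_probe in the frame of green_mat between -0.06 and 0.06 m and height (world z) of each of red_probe, black_probe below 0.008 m and angle between each of red_probe, black_probe's own z axis and vertical below 0.08 rad and contact force between the fingers and red_probe below 0.1 N and x of black_probe in the frame of green_mat between -0.065 and 0.065 m and y of black_probe in the frame of green_mat between -0.06 and 0.06 m and contact force between the fingers and black_probe below 0.1 N), for 0.2 s.
At the end, for the whole second after the job is handed in: Left-hand lever flat (0.12 rad) on the blue bin's floor, right-hand lever on the yellow bin's; each probe stand upright (0.08 rad) on the plate within 12 mm of the centre of its own colour's ring, arm along the ring's +x within 0.26 rad; all released, at rest (x of left_lever in the frame of blue_bin between -0.07 and 0.07 m and y of left_lever in the frame of blue_bin between -0.065 and 0.065 m and z of left_lever in the frame of blue_bin below 0.012 m and angle between each of left_lever, right_lever's own z axis and vertical below 0.12 rad and linear speed of each of left_lever, right_lever, red_probe, black_probe below 0.02 m/s and angular speed of each of left_lever, right_lever, red_probe, black_probe below 0.2 rad/s and contact force between the fingers and left_lever below 0.1 N and x of right_lever in the frame of yellow_bin between -0.07 and 0.07 m and y of right_lever in the frame of yellow_bin between -0.065 and 0.065 m and z of right_lever in the frame of yellow_bin below 0.012 m and contact force between the fingers and right_lever below 0.1 N and horizontal distance between red_probe and red_ring below 0.012 m and z of red_probe in the frame of red_ring below 0.006 m and angle between each of red_probe, black_probe's own z axis and vertical below 0.08 rad and angle between the x axis of red_probe and the x axis of red_ring, either way round below 0.26 rad and x of plate in the frame of red_probe above 0.04 m and contact force between the fingers and red_probe below 0.1 N and horizontal distance between black_probe and black_ring below 0.012 m and z of black_probe in the frame of black_ring below 0.006 m and angle between the x axis of black_probe and the x axis of black_ring, either way round below 0.26 rad and x of plate in the frame of black_probe above 0.04 m and contact force between the fingers and black_probe below 0.1 N); the robot touches nothing.
It fails at once if a probe stand is tipped over (more than 0.6 rad) (angle between any of red_probe, black_probe's own z axis and vertical above 0.6 rad).
It fails at once if a probe stand or lever is dropped or thrown (falls freely for more than about 4 cm) ((linear speed of red_probe above 0.9 m/s and contact force between the fingers and red_probe below 0.05 N) or (linear speed of black_probe above 0.9 m/s and contact force between the fingers and black_probe below 0.05 N) or (linear speed of left_lever above 0.9 m/s and contact force between the fingers and left_lever below 0.05 N) or (linear speed of right_lever above 0.9 m/s and contact force between the fingers and right_lever below 0.05 N)).
It also fails if it takes over 131 s, if anything falls off the work surface, if the arm or the gripper's body presses on something with over 40 N, if the wrist force passes 120 N, or if a joint passes its speed limit or range.

## Working session

There is one attempt and no reset: what is moved stays moved. The work goes in short steps, Python scripts to look and compute and a tool call to move; the robot and the scene stay as the last step left them, time stands still between calls to the robot, and variables do not carry over. Pictures are saved under pics/ and viewed, about 12 in all and at most 16, crops included, and the job is handed in when it is done.

Besides the shell and the picture viewer there is one more tool, called after "Emit:" in YAML: its name, and indented under it one key for each argument. servo_tool: Moves the arm, as the interface text tells. Its arguments: {"type":"object","properties":{"moves":{"type":"array"},"grip_force":{"type":"number"}},"required":["moves"]}

```bash
ls; mkdir -p pics; cat > h.py <<'E'
from cell import *
import numpy as np, cv2
from scipy.spatial.transform import Rotation as Ro
def snap(cam,name):
    c=calibration(cam); p,d=snapshot(cam); cv2.imwrite(f'pics/{name}.png',p[:,:,::-1]); np.savez(f'pics/{name}.npz',p=p,d=d,**c); return p,d,c
def w(c,d,u,v,z=None):
    R,t=np.array(c['R']),np.array(c['t']); r=np.array([(u-c['cx'])/c['fx'],(v-c['cy'])/c['fy'],1.])
    o=-R.T@t; k=R.T@r
    return o+k*((z-o[2])/k[2] if z is not None else d[int(v),int(u)])
E
python3 - <<'E'
from h import *
s=state();print(s)
print(Ro.from_rotvec(s['ee_rot']).as_matrix().round(3))
for n in('scene','side'):
    snap(n,n+'0')
E
```

```text
pics
{'clock': 0.0, 'joint_pos': array([ 1.06141870e+00,  4.91584409e-01,  1.55948893e+00, -1.40793242e-05,
        1.09171503e+00, -1.05583406e-01]), 'qvel': array([-4.30001723e-05,  4.41752425e-04, -8.97314396e-04, -3.93419301e-04,
        4.98375714e-04,  1.87763338e-03]), 'effort': array([-4.23202482e-04, -6.12646580e+01, -2.58172989e+01,  6.91429898e-02,
        4.83259361e-02, -1.38895980e-04]), 'position': array([0.24541493, 0.57452058, 0.22203272]), 'ee_rot': array([-1.3741654 , -0.90603423,  0.90777248]), 'force': array([0.0559518 , 0.57982734, 1.09628053]), 'moment': array([-0.01296322,  0.02707205, -0.02430573]), 'grip_width': 0.9964316835889859}
[[ 0.393 -0.001 -0.92 ]
 [ 0.92  -0.001  0.393]
 [-0.001 -1.     0.   ]]
```

View pics/scene0.png

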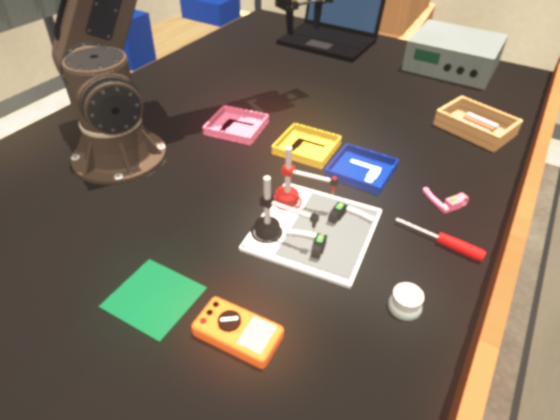

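View pics/side0.png

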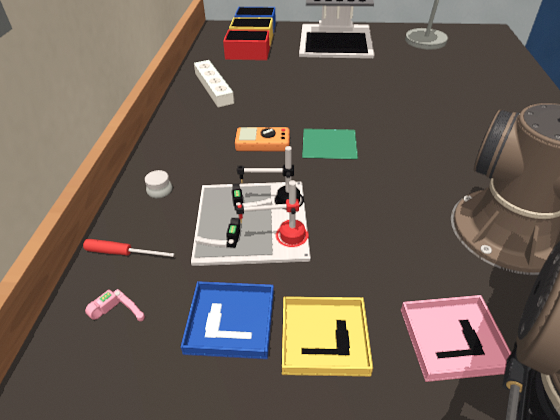

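The scene picture shows the red stand at (288,195), the black stand at (267,228), the levers at (337,210) and (320,243), and the mat at (153,298). The yellow bin is at (307,145) and the blue bin at (363,167). In the side picture the look-alikes are the pink lever (115,303) and the pink bin (457,338). The yellow bin is at (326,335), blue at (229,318). I'll segment these and get world positions.

```bash
cat > m.py <<'E'
from h import *
def load(n):
    f=np.load(f'pics/{n}.npz'); return f['p'],f['d'],{k:f[k] for k in f.files if k not in'pd'}
def cloud(n):
    p,d,c=load(n); v,u=np.mgrid[:d.shape[0],:d.shape[1]]
    P=np.stack([(u-c['cx'])/c['fx']*d,(v-c['cy'])/c['fy']*d,d],-1)
    return p,d,(P-c['t'])@c['R']
E
python3 - <<'E'
from m import *
X0,Y0=1.0,0.6; s=800/1.2
for n in('side0','scene0'):
    p,d,W=cloud(n); print(n,calibration(n[:-1])['t'])
    h=cv2.cvtColor(p,cv2.COLOR_RGB2HSV).astype(int)
    for nm,lo,hi in(('green',60,85),('blue',105,125),('yellow',22,32),('orange',8,18),('plate',-1,-1)):
        if nm=='plate': m=(h[...,1]<40)&(h[...,2]>90)&(abs(W[...,2]-.013)<.006)
        else: m=(h[...,0]>=lo)&(h[...,0]<=hi)&(h[...,1]>130)
        m&=(d>0)&(W[...,2]>-.01)&(W[...,2]<.06)&(np.hypot(W[...,0],W[...,1])<1.0)&(np.hypot(W[...,0],W[...,1])>.3)
        k,l,st,_=cv2.connectedComponentsWithStats(cv2.morphologyEx(m.astype(np.uint8),cv2.MORPH_CLOSE,np.ones((5,5))))
        if k<2: continue
        i=1+st[1:,4].argmax(); q=W[(l==i)&m]
        r=cv2.minAreaRect((q[:,:2]*1000).astype(np.float32))
        print(nm,st[i],np.round(r[0],1),np.round(r[1],1),round(r[2],1),'z',np.percentile(q[:,2],[5,50,95]).round(4))
# orthographic view of all
p,d,W=cloud('side0')
c=load('side0')[2]
gx,gy=np.meshgrid(np.arange(300),np.arange(600))
E
```

```text
side0 [0.51932221 0.06276086 0.98227949]
green [229 225   8   9  59] [616.7  80.4] [14.5 27.3] 0.2 z [0.04   0.0423 0.0446]
blue [ 181  282   93   77 5419] [591.3 273.8] [150.  154.4] 1.0 z [0.0034 0.0061 0.0273]
yellow [ 282  297   91   79 1543] [413.9 293.1] [155.9 156.8] 3.2 z [0.0013 0.0083 0.0281]
orange [  31  128  105  180 3139] [960.7   1.9] [  6.6 564.2] 0.1 z [0.0051 0.0319 0.0576]
plate [ 191  182  119   83 5976] [587.  15.] [249.8 254.4] 6.9 z [0.0117 0.0152 0.0177]
scene0 [-0.44243126 -0.12435621  1.23508758]
green [ 100  260   86   80 3482] [ 403.6 -309.6] [146.8 138.7] 1.7 z [-0.0005  0.0016  0.0035]
blue [ 331  145   68   44 1356] [591.7 280.2] [149.  145.4] 1.2 z [0.0005 0.0034 0.0244]
yellow [272 123  70  44 954] [403.2 323.6] [175.7 192.4] 3.2 z [-0.0021  0.0118  0.025 ]
orange [ 190  295   95   75 1704] [ 585.7 -286.5] [168.7 101.8] 3.5 z [-0.0027  0.0193  0.039 ]
plate [ 239  184  143  103 6925] [586.6  15.5] [250.3 253.9] 6.6 z [0.009  0.012  0.0146]
```

```bash
python3 - <<'E'
from m import *
for n in('side0','scene0'):
    p,d,W=cloud(n); print(n)
    hsv=cv2.cvtColor(p,cv2.COLOR_RGB2HSV).astype(int)
    near=(d>0)&(abs(W[...,0]-.587)<.15)&(abs(W[...,1]-.015)<.15)
    def comps(m,nm,mn):
        k,l,st,_=cv2.connectedComponentsWithStats(m.astype(np.uint8),connectivity=8)
        for i in range(1,k):
            if st[i,4]>=mn:
                q=W[l==i]*1000; r=cv2.minAreaRect(q[:,:2].astype(np.float32))
                print(nm,st[i],'med',np.median(q,0).round(0),'rect',np.round(r[0],0),np.round(r[1],0),round(r[2],0))
    z=W[...,2]
    comps(near&(z>.115)&(z<.17),'rod',6)
    comps(near&(z>.085)&(z<.112),'arm',6)
    comps(near&(z>.022)&(z<.05),'lowz',15)
    comps(near&(hsv[...,0]>50)&(hsv[...,0]<75)&(hsv[...,1]>110)&(z<.06),'greenlabel',4)
for n in('side0','scene0'):
    p,d,W=cloud(n)
    a=p[170:275,180:320] if n=='side0' else p[140:290,235:395]
    cv2.imwrite(f'pics/c_{n}.png',cv2.resize(a,None,fx=4,fy=4,interpolation=3)[:,:,::-1])
E
```

```text
side0
rod [285 146   7  22 127] med [505. -48. 144.] rect [505. -52.] [16. 12.] 82.0
rod [288 180   8  23 157] med [488.  68. 145.] rect [489.  64.] [14. 14.] 46.0
arm [237 166  57  12 293] med [554. -45. 106.] rect [556. -46.] [ 24. 127.] 86.0
arm [236 204  63  13 341] med [539.  76. 106.] rect [539.  77.] [127.  22.] 3.0
lowz [231 183  41  26 333] med [619. -27.  33.] rect [600. -27.] [ 60. 100.] 68.0
lowz [277 185  12  19 173] med [518. -39.  42.] rect [518. -48.] [26. 47.] 4.0
lowz [296 187   4  13  44] med [483. -47.  40.] rect [483. -53.] [ 7. 33.] 3.0
lowz [195 217  45  30 487] med [622.  95.  29.] rect [650.  74.] [72. 91.] 87.0
lowz [279 219  26  23 456] med [488.  76.  42.] rect [489.  66.] [55. 52.] 14.0
greenlabel [234 190   7   7  32] med [624. -35.  43.] rect [624. -36.] [14. 22.] 8.0
greenlabel [228 225   9   9  39] med [615.  81.  43.] rect [617.  80.] [15. 27.] 0.0
scene0
rod [286 146   6  22 122] med [491.  60. 143.] rect [489.  63.] [13. 14.] 67.0
rod [264 176   7  23 149] med [507. -56. 144.] rect [506. -53.] [12. 16.] 30.0
arm [282 164  57  25 350] med [532.  70. 103.] rect [539.  80.] [128.  38.] 13.0
arm [260 194  60  31 402] med [547. -52. 104.] rect [557. -49.] [ 34. 128.] 89.0
lowz [276 186  24  20 352] med [496.  53.  38.] rect [492.  60.] [55. 50.] 29.0
lowz [328 202  47  22 333] med [623.  76.  34.] rect [639.  86.] [107.  58.] 36.0
lowz [255 216  25  22 415] med [512. -62.  39.] rect [507. -56.] [52. 48.] 31.0
lowz [286 228  41  31 380] med [627. -41.  37.] rect [594. -49.] [92. 73.] 12.0
```

View pics/c_scene0.png

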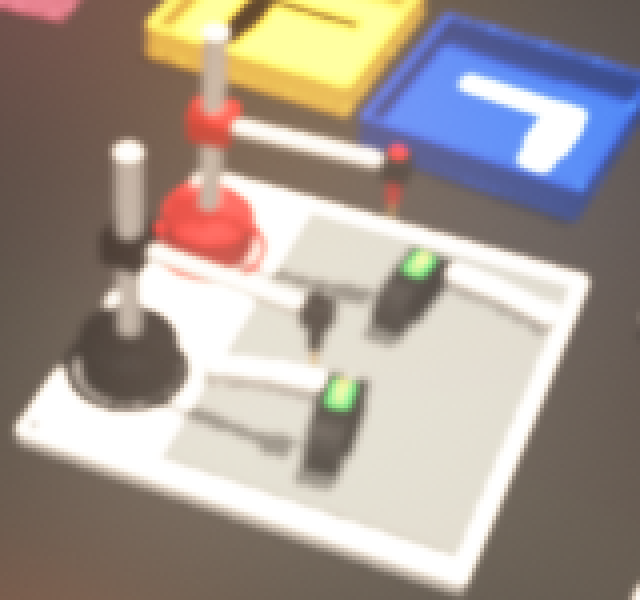

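The crop shows both levers with their clamp tube at the −y end. The lever behind red, body (400,290), has its blade running to +x, so it is the RIGHT lever. The one behind black, body (335,420), has its blade to −x, so it is the LEFT lever. The look-alikes (pink lever, pink bin) lie elsewhere. Black stand moves first.

```bash
cat > go.py <<'E'
from h import *
import sys
def go(*targets):
    s=state(); R=Ro.from_rotvec(s['ee_rot']).as_matrix(); p=s['position']*1000
    yaw=np.degrees(np.arctan2(R[1,0],R[0,0]))
    print('t',round(s['clock'],1),'pos',p.round(1),'yaw',yaw.round(1),'F',s['force'].round(1),'grip mm',round(s['grip_width']*95,1),'tilt',R[2].round(3))
    for x,y,z,a in targets:
        t=(yaw-a+180)%360-180
        print((x,y,z,a),'->',(R.T@(np.array([x,y,z])-p)).round(1),'turn',np.radians(t).round(3))
if __name__=='__main__':
    go(*[tuple(map(float,a.split(','))) for a in sys.argv[1:]])
E
python3 go.py 505.5,-53,215,7 505.5,-53,129,7
```

```text
t 0.1 pos [245.4 574.6 222.1] yaw 66.9 F [0.6 0.2 0.4] grip mm 95.1 tilt [-0.001 -1.     0.   ]
(505.5, -53.0, 215.0, 7.0) -> [-474.9    7.5 -485.7] turn 1.045
(505.5, -53.0, 129.0, 7.0) -> [-474.9   93.5 -485.7] turn 1.045
```

Emit:
servo_tool:
  moves:
    - [0.6, -475, 7, -486, 1.045]
    - [0.6, -475, 7, -486, 1.045]
    - [0.6, -475, 7, -486, 1.045]
    - [0.6, -475, 7, -486, 1.045]
    - [0.6, -475, 7, -486, 1.045]
    - [0.6, -475, 7, -486, 1.045]
    - [0.6, -475, 7, -486, 1.045]
    - [0.6, -475, 7, -486, 1.045]
    - [0.6, -475, 7, -486, 1.045]
    - [0.6, -475, 7, -486, 1.045]
    - [0.6, -475, 7, -486, 1.045]
    - [0.6, -475, 7, -486, 1.045]
    - [0.6, -475, 7, -486, 1.045]
    - [0.6, -475, 7, -486, 1.045]
    - [0.6, -475, 7, -486, 1.045]
    - [0.6, -475, 7, -486, 1.045]
    - [0.6, -475, 7, -486, 1.045]
    - [0.6, -475, 7, -486, 1.045]
  grip_force: 25

```text
clock: 1.9
position: [0.5054, -0.0521, 0.2157]
ee_rot: [-1.569, -0.096, 0.097]
force: [-0.4, 0.5, -0.2]
grip_width: 0.602
```

```bash
python3 go.py 505.5,-53,129,7; python3 -c "
from h import *
snap('wrist','w1')"
```

```text
t 1.9 pos [505.4 -52.1 215.7] yaw 7.1 F [-0.4  0.5 -0.2] grip mm 57.2 tilt [-0.001 -1.    -0.001]
(505.5, -53.0, 129.0, 7.0) -> [ 0.1 86.7 -0.8] turn 0.001
```

View pics/w1.png

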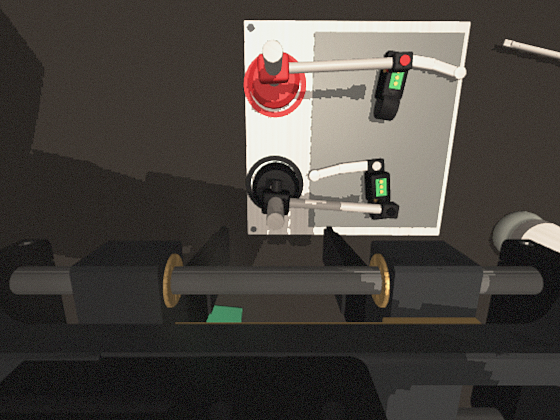

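The wrist picture confirms it: the black rod (276,215) is between the jaws. The right lever is at (388,85), partly under the red arm, and the left lever at (378,187).

Emit:
servo_tool:
  moves:
    - [0.6, 0, 30, -1, 0]
    - [0.6, 0, 60, -1, 0]
    - [0.6, 0, 87, -1, 0]
    - [0.6, 0, 87, -1, 0]
    - [0.05, 0, 87, -1, 0]
    - [0.05, 0, 87, -1, 0]
    - [0.05, 0, 87, -1, 0]
    - [0.05, 0, 87, -1, 0]
    - [0.05, 0, 87, -1, 0]
    - [0.05, 0, 87, -1, 0]
    - [0.05, 0, 87, -1, 0]
    - [0.05, 0, 87, -1, 0]

```text
clock: 3.15
position: [0.5054, -0.0533, 0.1289]
ee_rot: [-1.569, -0.096, 0.098]
force: [-2.8, -0.6, 6.6]
grip_width: 0.142
```

```bash
python3 go.py 484,-53,184,7  384,-347,184,7 384,-347,122,7
```

```text
t 3.1 pos [505.4 -53.3 128.9] yaw 7.1 F [-2.8 -0.6  6.6] grip mm 13.5 tilt [-0.001 -1.    -0.001]
(484.0, -53.0, 184.0, 7.0) -> [-21.2 -55.1   2.9] turn 0.001
(384.0, -347.0, 184.0, 7.0) -> [-156.7  -54.8 -276.5] turn 0.001
(384.0, -347.0, 122.0, 7.0) -> [-156.6    7.2 -276.5] turn 0.001
```

Emit:
servo_tool:
  moves:
    - [0.05, 0, -10, -1, 0]
    - [0.05, 0, -25, -1, 0]
    - [0.05, 0, -45, -1, 0]
    - [0.05, -5, -60, -5, 0]
    - [0.05, -17, -60, -30, 0]
    - [0.05, -34, -60, -60, 0]
    - [0.05, -51, -60, -90, 0]
    - [0.05, -68, -60, -120, 0]
    - [0.05, -85, -60, -150, 0]
    - [0.05, -102, -60, -180, 0]
    - [0.05, -119, -60, -210, 0]
    - [0.05, -136, -60, -240, 0]
    - [0.05, -150, -60, -265, 0]
    - [0.05, -157, -60, -276, 0]
    - [0.05, -157, -60, -276, 0]
    - [0.05, -157, -45, -276, 0]
    - [0.05, -157, -30, -276, 0]
    - [0.05, -157, -15, -276, 0]
    - [0.05, -157, -15, -276, 0]

```text
clock: 5.05
position: [0.3834, -0.3448, 0.1429]
ee_rot: [-1.566, -0.095, 0.1]
force: [0.5, 0.6, -3.4]
grip_width: 0.14
```

```bash
python3 go.py 384,-347,120,7; python3 -c "
from h import *
snap('side','s1')
snap('wrist','w2')
import cv2
a=cv2.imread('pics/s1.png')[80:200,220:400];b=cv2.imread('pics/w2.png')
cv2.imwrite('pics/v1.png',cv2.vconcat([cv2.resize(a,(560,373)),cv2.resize(b,(560,225),interpolation=3)][:1]))"
```

```text
t 5.0 pos [ 383.4 -344.8  142.9] yaw 7.1 F [ 0.5  0.6 -3.4] grip mm 13.3 tilt [-0.003 -1.     0.002]
(384.0, -347.0, 120.0, 7.0) -> [ 0.3 22.9 -2.3] turn 0.002
```

View pics/v1.png

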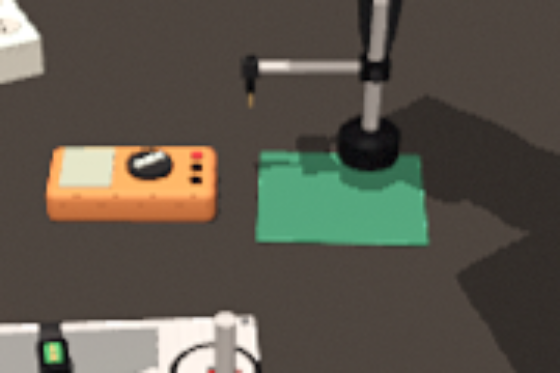

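The crop shows the black stand hanging upright, foot (370,145), over the far part of the mat. Now I'll lower it.

Emit:
servo_tool:
  moves:
    - [0.05, 0, 8, 0, 0]
    - [0.05, 0, 16, 0, 0]
    - [0.05, 0, 21, 0, 0]
    - [0.05, 0, 23, 0, 0]
    - [0.05, 0, 23, 0, 0]

```text
clock: 5.65
position: [0.3839, -0.3458, 0.1212]
ee_rot: [-1.568, -0.096, 0.099]
force: [-0.3, 0.8, -4.4]
grip_width: 0.142
```

```bash
python3 go.py
```

```text
t 5.7 pos [ 383.9 -345.8  121.2] yaw 7.1 F [-0.3  0.8 -4.4] grip mm 13.5 tilt [-0.001 -1.     0.   ]
```

Not touching yet: the force still shows its full weight.

Emit:
servo_tool:
  moves:
    - [0.05, 0, 1, 0, 0]
    - [0.05, 0, 2, 0, 0]
    - [0.05, 0, 2, 0, 0]
    - [0.05, 0, 2, 0, 0]

```text
clock: 6.05
position: [0.384, -0.346, 0.12]
ee_rot: [-1.569, -0.097, 0.098]
force: [-1.6, 2.6, 7.1]
grip_width: 0.142
```

```bash
python3 go.py
```

```text
t 6.0 pos [ 384. -346.  120.] yaw 7.1 F [-1.6  2.6  7.1] grip mm 13.5 tilt [-0.001 -1.    -0.001]
```

Contact at TCP z 120. I'll release, rise and go over to the red stand.

Emit:
servo_tool:
  moves:
    - [0.5, 0, 0, 0, 0]
    - [0.5, 0, 0, 0, 0]
    - [0.5, 0, 0, 0, 0]
    - [0.5, 0, 0, 0, 0]
    - [0.5, 0, -30, 0, 0]
    - [0.5, 0, -60, 0, 0]
    - [0.5, 0, -95, 0, 0]
    - [0.5, 19, -95, 49, 0]
    - [0.5, 38, -95, 98, 0]
    - [0.5, 57, -95, 147, 0]
    - [0.5, 76, -95, 196, 0]
    - [0.5, 95, -95, 245, 0]
    - [0.5, 114, -95, 294, 0]
    - [0.5, 133, -95, 343, 0]
    - [0.5, 155, -95, 393, 0]
    - [0.5, 155, -95, 393, 0]
    - [0.5, 155, -95, 393, 0]

```text
clock: 7.75
position: [0.4896, 0.0658, 0.2145]
ee_rot: [-1.569, -0.1, 0.101]
force: [-1.0, -0.9, -0.5]
grip_width: 0.498
```

```bash
python3 go.py 489,63.5,129,7; python3 - <<'E'
from m import *
snap('side','s2');snap('wrist','w3')
p,d,W=cloud('side'[:1]+'2') ; z=W[...,2]
m=(d>0)&(z>.105)&(z<.165)&(abs(W[...,0]-.384)<.05)&(abs(W[...,1]+.346)<.05)
q=W[m]*1000; print(len(q),np.median(q,0), [np.median(q[(q[:,2]>a)&(q[:,2]<a+15)],0).round(0) for a in(105,120,135)])
E
```

```text
t 7.8 pos [489.6  65.8 214.5] yaw 7.3 F [-1.  -0.9 -0.5] grip mm 47.3 tilt [-0.    -1.    -0.001]
(489.0, 63.5, 129.0, 7.0) -> [-0.9 85.5 -2.1] turn 0.006
67 [ 383.38786639 -339.97718475  144.87772856] [array([ 376., -344.,  111.]), array([ 382., -340.,  131.]), array([ 385., -339.,  145.])]
```

View pics/s2.png

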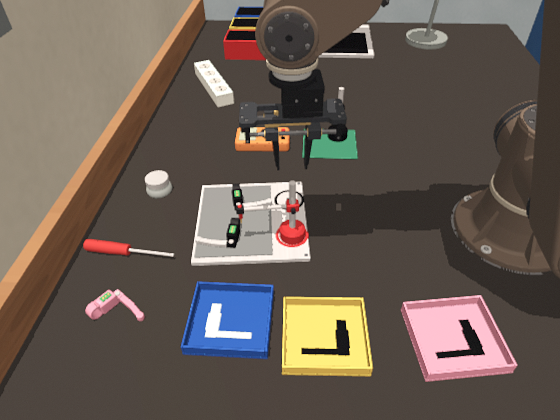

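The black stand is free on the mat, rod (341,95), and the red stand is at (292,210). Now gripping red.

Emit:
servo_tool:
  moves:
    - [0.5, -1, 30, -2, 0]
    - [0.5, -1, 60, -2, 0]
    - [0.5, -1, 86, -2, 0]
    - [0.5, -1, 86, -2, 0]
    - [0.05, -1, 86, -2, 0]
    - [0.05, -1, 86, -2, 0]
    - [0.05, -1, 86, -2, 0]
    - [0.05, -1, 86, -2, 0]
    - [0.05, -1, 86, -2, 0]
    - [0.05, -1, 86, -2, 0]
    - [0.05, -1, 86, -2, 0]

```text
clock: 8.95
position: [0.4888, 0.0612, 0.129]
ee_rot: [-1.57, -0.099, 0.098]
force: [1.0, 0.7, 6.0]
grip_width: 0.14
```

```bash
python3 go.py 384,-271,190,7 384,-271,120,7
```

```text
t 8.9 pos [488.8  61.2 129. ] yaw 7.2 F [1.  0.7 6. ] grip mm 13.3 tilt [ 0.    -1.    -0.001]
(384.0, -271.0, 190.0, 7.0) -> [-145.5  -60.8 -316.5] turn 0.003
(384.0, -271.0, 120.0, 7.0) -> [-145.6    9.2 -316.5] turn 0.003
```

Emit:
servo_tool:
  moves:
    - [0.05, 0, -10, 0, 0]
    - [0.05, 0, -25, 0, 0]
    - [0.05, 0, -45, 0, 0]
    - [0.05, -5, -60, -10, 0]
    - [0.05, -18, -60, -40, 0]
    - [0.05, -32, -60, -70, 0]
    - [0.05, -46, -60, -100, 0]
    - [0.05, -60, -60, -130, 0]
    - [0.05, -74, -60, -160, 0]
    - [0.05, -88, -60, -190, 0]
    - [0.05, -101, -60, -220, 0]
    - [0.05, -115, -60, -250, 0]
    - [0.05, -129, -60, -280, 0]
    - [0.05, -141, -60, -307, 0]
    - [0.05, -146, -60, -316, 0]
    - [0.05, -146, -60, -316, 0]
    - [0.05, -146, -45, -316, 0]
    - [0.05, -146, -30, -316, 0]
    - [0.05, -146, -15, -316, 0]
    - [0.05, -146, -8, -316, 0]

```text
clock: 10.95
position: [0.3834, -0.269, 0.1363]
ee_rot: [-1.568, -0.099, 0.1]
force: [-0.6, -0.0, -4.8]
grip_width: 0.143
```

```bash
python3 go.py 384,-271,120,7
```

```text
t 10.9 pos [ 383.4 -269.   136.3] yaw 7.2 F [-0.6 -0.  -4.8] grip mm 13.6 tilt [-0.001 -1.     0.001]
(384.0, -271.0, 120.0, 7.0) -> [ 0.4 16.3 -2.1] turn 0.004
```

Emit:
servo_tool:
  moves:
    - [0.05, 0, 6, 0, 0]
    - [0.05, 0, 12, 0, 0]
    - [0.05, 0, 15, 0, 0]
    - [0.05, 0, 17, 0, 0]
    - [0.05, 0, 17, 0, 0]
    - [0.05, 0, 17, 0, 0]

```text
clock: 11.55
position: [0.3835, -0.269, 0.1201]
ee_rot: [-1.568, -0.099, 0.099]
force: [-0.1, 2.9, 4.7]
grip_width: 0.142
```

```bash
python3 go.py 565,40,225,7
```

```text
t 11.6 pos [ 383.5 -269.   120.1] yaw 7.2 F [-0.1  2.9  4.7] grip mm 13.5 tilt [-0. -1.  0.]
(565.0, 40.0, 225.0, 7.0) -> [ 219.  -104.8  283.7] turn 0.004
```

Emit:
servo_tool:
  moves:
    - [0.5, 0, 0, 0, 0]
    - [0.5, 0, 0, 0, 0]
    - [0.5, 0, 0, 0, 0]
    - [0.5, 0, 0, 0, 0]
    - [0.5, 0, -30, 0, 0]
    - [0.5, 0, -60, 0, 0]
    - [0.5, 0, -105, 0, 0]
    - [0.5, 40, -105, 29, 0]
    - [0.5, 80, -105, 58, 0]
    - [0.5, 120, -105, 87, 0]
    - [0.5, 160, -105, 116, 0]
    - [0.5, 200, -105, 145, 0]
    - [0.5, 224, -105, 162, 0]
    - [0.5, 224, -105, 162, 0]
    - [0.5, 224, -105, 162, 0]
    - [0.5, 224, -105, 162, 0]

```text
clock: 13.15
position: [0.5847, -0.0807, 0.225]
ee_rot: [-1.568, -0.098, 0.099]
force: [0.5, 0.1, 0.0]
grip_width: 0.497
```

```bash
python3 go.py; python3 - <<'E'
from m import *
snap('wrist','w4');snap('side','s3');snap('scene','c3')
p,d,W=cloud('w4'); z=W[...,2]
hsv=cv2.cvtColor(p,cv2.COLOR_RGB2HSV).astype(int)
near=(d>0)&(abs(W[...,0]-.587)<.16)&(abs(W[...,1]-.015)<.16)
for nm,m in(('body',near&(z>.028)&(z<.06)),('any',near&(z>.019)&(z<.06)),('label',near&(hsv[...,0]>50)&(hsv[...,0]<75)&(hsv[...,1]>110)&(z>.03))):
    k,l,st,_=cv2.connectedComponentsWithStats(m.astype(np.uint8))
    for i in range(1,k):
        if st[i,4]>60:
            q=W[l==i]*1000; r=cv2.minAreaRect(q[:,:2].astype(np.float32)); print(nm,st[i],np.median(q,0).round(1),np.round(r[0],1),np.round(r[1],1),round(r[2],1))
im=np.hstack([cv2.imread('pics/w4.png')[:300],cv2.resize(cv2.imread('pics/s3.png')[70:250,180:340],None,fx=1.66,fy=1.66)[:300][:, :240] if 0 else np.zeros((300,1,3),np.uint8)])
b=cv2.resize(cv2.imread('pics/c3.png')[180:330,80:360],(560,300))
cv2.imwrite('pics/v2.png',np.vstack([im[:,:560],b]))
E
```

```text
t 13.2 pos [584.7 -80.7 225. ] yaw 7.2 F [0.5 0.1 0. ] grip mm 47.2 tilt [-0.001 -1.     0.   ]
body [ 309   16   29   70 1243] [615.7  71.4  40.2] [616.5  74.2] [69.1 24.1] 88.5
body [303 138  23  49 923] [627.2 -42.8  40.4] [628.2 -46.8] [24.3 57. ] 14.0
any [ 308   14   90   72 2275] [621.7  91.2  36.2] [650.1  74.9] [72.2 91.4] 88.6
any [ 246  125   80   62 1748] [619.  -29.4  36.9] [593.9 -48. ] [91.4 70.9] 13.8
label [318  30  15  23 168] [615.5  80.7  41.2] [616.7  81.5] [20.8 12.1] 87.1
label [310 144  12  19 137] [625.4 -35.6  41.3] [625.7 -35. ] [12.8 20.6] 17.1
```

View pics/v2.png

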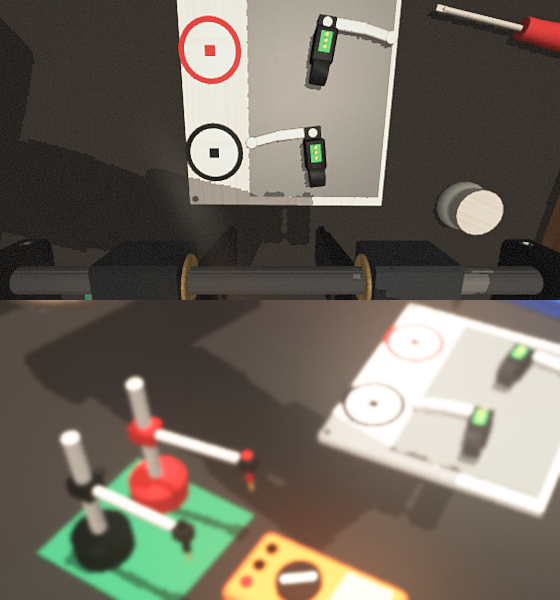

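The top half shows the right lever (322,50) and left lever (314,155) undisturbed, with rings at (210,50) and (214,152). The bottom half shows both stands upright on the mat.

```bash
python3 go.py 626,-36,100,13.8 626,-36,26,13.8 613,281,120,1; python3 - <<'E'
from m import *
for n in('s3','c3'):
    p,d,W=cloud(n); z=W[...,2]; hsv=cv2.cvtColor(p,cv2.COLOR_RGB2HSV).astype(int)
    for nm,c,lo,hi in(('blue',(.591,.277),100,130),('yellow',(.411,.295),20,34)):
        reg=(d>0)&(abs(W[...,0]-c[0])<.085)&(abs(W[...,1]-c[1])<.085)
        rim=reg&(z>.017)&(z<.032)&(hsv[...,0]>=lo)&(hsv[...,0]<=hi)&(hsv[...,1]>100)
        out=reg&(z<.014)&(abs(W[...,0]-c[0])<.06)&(abs(W[...,1]-c[1])<.06)&((hsv[...,1]<70)&(hsv[...,2]>120) if nm=='blue' else hsv[...,2]<70)
        for k,m in(('rim',rim),('outline',out)):
            q=W[m]*1000
            if len(q)>10:
                r=cv2.minAreaRect(q[:,:2].astype(np.float32)); print(n,nm,k,len(q),np.round(r[0],1),np.round(r[1],1),round(r[2],1), q[:,:2].min(0).round(0),q[:,:2].max(0).round(0))
E
```

```text
t 13.3 pos [584.8 -81.  225.3] yaw 7.2 F [ 0.7  0.6 -0.5] grip mm 47.7 tilt [-0. -1.  0.]
(626.0, -36.0, 100.0, 13.8) -> [ 46.5 125.3  39.5] turn -0.116
(626.0, -36.0, 26.0, 13.8) -> [ 46.5 199.3  39.5] turn -0.116
(613.0, 281.0, 120.0, 1.0) -> [ 73.1 105.4 355.6] turn 0.108
s3 blue rim 1153 [591.4 279.1] [150.2 142.8] 0.9 [515. 207.] [667. 351.]
s3 blue outline 665 [592.4 280. ] [86.5 73.5] 2.7 [548. 244.] [635. 318.]
s3 yellow rim 1152 [416.7 300.2] [150.1 142.6] 3.2 [338. 226.] [495. 375.]
s3 yellow outline 555 [414.8 301.3] [83.1 68.4] 2.9 [372. 266.] [455. 337.]
c3 blue rim 434 [591.6 280.1] [150.4 145.2] 0.3 [517. 207.] [667. 353.]
c3 blue outline 303 [603.9 297.8] [ 67.  109.8] 49.2 [544. 242.] [636. 324.]
c3 yellow rim 128 [434.9 246.4] [171.3  81.6] 30.3 [346. 226.] [495. 325.]
```

Emit:
servo_tool:
  moves:
    - [0.5, 16, 40, 14, -0.05]
    - [0.5, 32, 80, 28, -0.1]
    - [0.5, 46, 120, 39, -0.116]
    - [0.5, 46, 150, 39, -0.116]
    - [0.5, 46, 170, 39, -0.116]
    - [0.5, 46, 170, 39, -0.116]
    - [0.5, 46, 170, 39, -0.116]

```text
clock: 14.0
position: [0.6257, -0.0371, 0.056]
ee_rot: [-1.563, -0.189, 0.189]
force: [0.1, -0.1, 0.1]
grip_width: 0.497
```

```bash
python3 go.py 626,-36,26,13.8
```

```text
t 14.0 pos [625.7 -37.1  56. ] yaw 13.8 F [ 0.1 -0.1  0.1] grip mm 47.3 tilt [ 0. -1. -0.]
(626.0, -36.0, 26.0, 13.8) -> [ 0.5 30.   1. ] turn -0.001
```

Emit:
servo_tool:
  moves:
    - [0.5, 0, 15, 1, 0]
    - [0.5, 0, 28, 1, 0]
    - [0.5, 0, 30, 1, 0]
    - [0.5, 0, 30, 1, 0]
    - [0.1, 0, 30, 1, 0]
    - [0.1, 0, 30, 1, 0]
    - [0.1, 0, 30, 1, 0]
    - [0.1, 0, 30, 1, 0]
    - [0.1, 0, 30, 1, 0]
    - [0.1, 0, 30, 1, 0]

```text
clock: 15.0
position: [0.6256, -0.0361, 0.0263]
ee_rot: [-1.563, -0.189, 0.188]
force: [-0.1, 0.3, 2.7]
grip_width: 0.252
```

```bash
python3 go.py 617,283,120,1  617,283,40,1
```

```text
t 15.0 pos [625.6 -36.1  26.3] yaw 13.8 F [-0.1  0.3  2.7] grip mm 23.9 tilt [ 0.001 -1.    -0.   ]
(617.0, 283.0, 120.0, 1.0) -> [ 67.7 -93.7 312. ] turn 0.223
(617.0, 283.0, 40.0, 1.0) -> [ 67.6 -13.7 312. ] turn 0.223
```

Held at 24 mm width. The underside is 12 mm below the TCP, so the bin floor means a TCP z of about 16.

Emit:
servo_tool:
  moves:
    - [0.1, 0, -15, 0, 0]
    - [0.1, 0, -40, 0, 0]
    - [0.1, 0, -70, 0, 0]
    - [0.1, 6, -85, 25, 0.03]
    - [0.1, 13, -85, 60, 0.06]
    - [0.1, 21, -85, 95, 0.09]
    - [0.1, 29, -85, 130, 0.12]
    - [0.1, 36, -85, 165, 0.15]
    - [0.1, 44, -85, 200, 0.18]
    - [0.1, 51, -85, 235, 0.2]
    - [0.1, 59, -85, 270, 0.223]
    - [0.1, 65, -85, 300, 0.223]
    - [0.1, 68, -85, 312, 0.223]
    - [0.1, 68, -70, 312, 0.223]
    - [0.1, 68, -45, 312, 0.223]
    - [0.1, 68, -25, 312, 0.223]
    - [0.1, 68, -10, 312, 0.223]
    - [0.1, 68, -3, 312, 0.223]
    - [0.1, 68, -3, 312, 0.223]

```text
clock: 16.9
position: [0.6172, 0.2822, 0.0282]
ee_rot: [-1.571, -0.012, 0.014]
force: [-0.1, -0.1, -0.5]
grip_width: 0.25
```

```bash
python3 go.py 617,283,16,1; python3 -c "
from h import *
snap('side','s4');import cv2
cv2.imwrite('pics/v3.png',cv2.resize(cv2.imread('pics/s4.png')[250:390,150:390],None,fx=2.3,fy=2.3))"
```

```text
t 16.9 pos [617.2 282.2  28.2] yaw 1.0 F [-0.1 -0.1 -0.5] grip mm 23.8 tilt [-0.001 -1.    -0.001]
(617.0, 283.0, 16.0, 1.0) -> [-0.2 12.2  0.8] turn -0.001
```

View pics/v3.png

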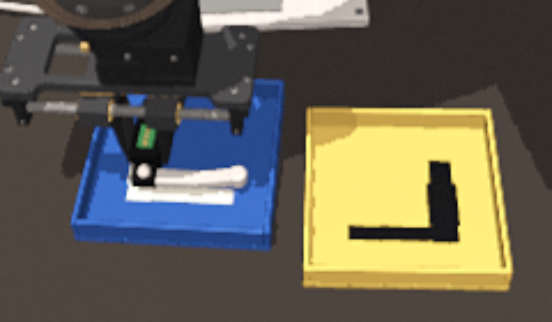

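The crop shows the left lever, still held, inside the blue bin above its outline (145,150). I'll lower, release with a small opening, and rise.

Emit:
servo_tool:
  moves:
    - [0.1, 0, 6, 0, 0]
    - [0.1, 0, 10, 0, 0]
    - [0.1, 0, 12, 0, 0]
    - [0.1, 0, 12, 0, 0]
    - [0.1, 0, 12, 0, 0]

```text
clock: 17.45
position: [0.6176, 0.2826, 0.0173]
ee_rot: [-1.571, -0.014, 0.013]
force: [-0.1, 0.1, -1.4]
grip_width: 0.251
```

```bash
python3 go.py
```

```text
t 17.4 pos [617.6 282.6  17.3] yaw 1.0 F [-0.1  0.1 -1.4] grip mm 23.9 tilt [ 0. -1. -0.]
```

Emit:
servo_tool:
  moves:
    - [0.1, 0, 1, 0, 0]
    - [0.1, 0, 2, 0, 0]
    - [0.1, 0, 2, 0, 0]
    - [0.42, 0, 1, 0, 0]
    - [0.42, 0, 1, 0, 0]
    - [0.42, 0, 1, 0, 0]
    - [0.42, 0, -20, 0, 0]
    - [0.42, 0, -60, 0, 0]
    - [0.42, 0, -90, 0, 0]
    - [0.42, 0, -90, 0, 0]

```text
clock: 18.45
position: [0.6193, 0.2833, 0.1117]
ee_rot: [-1.569, -0.019, 0.008]
force: [-0.1, 0.0, 0.0]
grip_width: 0.419
```

```bash
python3 go.py 616.2,79.8,100,-1.5 616.2,79.8,56,-1.5
```

```text
t 18.4 pos [619.3 283.3 111.7] yaw 1.0 F [-0.1  0.   0. ] grip mm 39.8 tilt [ 0.007 -1.     0.002]
(616.2, 79.8, 100.0, -1.5) -> [  -6.6   11.3 -203.5] turn 0.043
(616.2, 79.8, 56.0, -1.5) -> [  -6.9   55.3 -203.5] turn 0.043
```

Emit:
servo_tool:
  moves:
    - [0.5, -2, 0, -50, 0.02]
    - [0.5, -3, 0, -100, 0.04]
    - [0.5, -5, 10, -150, 0.043]
    - [0.5, -7, 11, -203, 0.043]
    - [0.5, -7, 11, -203, 0.043]
    - [0.5, -7, 40, -203, 0.043]
    - [0.5, -7, 55, -203, 0.043]
    - [0.5, -7, 55, -203, 0.043]
    - [0.5, -7, 55, -203, 0.043]

```text
clock: 19.35
position: [0.6161, 0.081, 0.0561]
ee_rot: [-1.568, 0.015, -0.024]
force: [0.1, -0.2, 0.2]
grip_width: 0.498
```

```bash
python3 go.py 616.2,79.8,26,-1.5; python3 -c "
from h import *
snap('side','s5');import cv2
cv2.imwrite('pics/v4.png',cv2.resize(cv2.imread('pics/s5.png')[170:380,160:390],None,fx=2.5,fy=2.5))"
```

```text
t 19.4 pos [616.1  81.   56.1] yaw -1.4 F [ 0.1 -0.2  0.2] grip mm 47.3 tilt [ 0.006 -1.     0.002]
(616.2, 79.8, 26.0, -1.5) -> [-0.  30.1 -1.2] turn 0.001
```

View pics/v4.png

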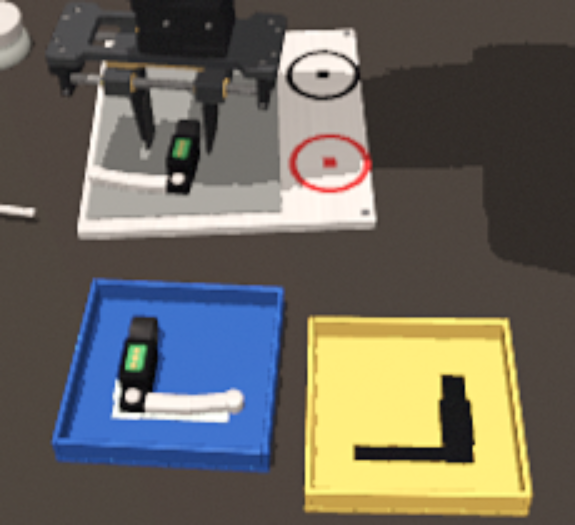

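The left lever lies flat in the blue bin (137,360), and the right lever is between the open jaws (183,155). Gripping it.

Emit:
servo_tool:
  moves:
    - [0.5, 0, 15, -1, 0]
    - [0.5, 0, 28, -1, 0]
    - [0.5, 0, 30, -1, 0]
    - [0.5, 0, 30, -1, 0]
    - [0.1, 0, 30, -1, 0]
    - [0.1, 0, 30, -1, 0]
    - [0.1, 0, 30, -1, 0]
    - [0.1, 0, 30, -1, 0]
    - [0.1, 0, 30, -1, 0]
    - [0.1, 0, 30, -1, 0]

```text
clock: 20.4
position: [0.6167, 0.08, 0.027]
ee_rot: [-1.568, 0.014, -0.026]
force: [-0.6, 0.4, 3.9]
grip_width: 0.247
```

```bash
python3 go.py 390.5,303,110,3  390.5,303,28,3
```

```text
t 20.4 pos [616.7  80.   27. ] yaw -1.4 F [-0.6  0.4  3.9] grip mm 23.4 tilt [ 0.008 -1.     0.002]
(390.5, 303.0, 110.0, 3.0) -> [-231.   -84.3  217.4] turn -0.077
(390.5, 303.0, 28.0, 3.0) -> [-231.7   -2.3  217.2] turn -0.077
```

Emit:
servo_tool:
  moves:
    - [0.1, 0, -15, 0, 0]
    - [0.1, 0, -40, 0, 0]
    - [0.1, 0, -70, 0, 0]
    - [0.1, -20, -84, 18, 0]
    - [0.1, -46, -84, 43, -0.02]
    - [0.1, -73, -84, 68, -0.04]
    - [0.1, -100, -84, 93, -0.06]
    - [0.1, -127, -84, 118, -0.077]
    - [0.1, -154, -84, 143, -0.077]
    - [0.1, -181, -84, 169, -0.077]
    - [0.1, -208, -84, 195, -0.077]
    - [0.1, -226, -84, 212, -0.077]
    - [0.1, -231, -84, 217, -0.077]
    - [0.1, -231, -84, 217, -0.077]
    - [0.1, -231, -65, 217, -0.077]
    - [0.1, -231, -40, 217, -0.077]
    - [0.1, -231, -20, 217, -0.077]
    - [0.1, -231, -6, 217, -0.077]
    - [0.1, -231, -2, 217, -0.077]
    - [0.1, -231, -2, 217, -0.077]

```text
clock: 22.4
position: [0.3918, 0.3021, 0.0276]
ee_rot: [-1.569, -0.045, 0.034]
force: [-1.5, -0.1, -0.5]
grip_width: 0.253
```

```bash
python3 go.py 390.5,303,16.5,3
```

```text
t 22.4 pos [391.8 302.1  27.6] yaw 2.9 F [-1.5 -0.1 -0.5] grip mm 24.1 tilt [ 0.007 -1.     0.001]
(390.5, 303.0, 16.5, 3.0) -> [-1.3 11.1  0.9] turn -0.002
```

Emit:
servo_tool:
  moves:
    - [0.1, 0, 5, 0, 0]
    - [0.1, 0, 8, 0, 0]
    - [0.1, 0, 10, 0, 0]
    - [0.1, 0, 11, 0, 0]
    - [0.1, 0, 12, 0, 0]
    - [0.1, 0, 12, 0, 0]
    - [0.42, 0, 11, 0, 0]
    - [0.42, 0, 11, 0, 0]
    - [0.42, 0, 11, 0, 0]
    - [0.42, 0, -10, 0, 0]
    - [0.42, 0, -50, 0, 0]
    - [0.42, 0, -100, 0, 0]
    - [0.42, 0, -150, 0, 0]
    - [0.42, 0, -190, 0, 0]
    - [0.42, 0, -190, 0, 0]
    - [0.42, 0, -190, 0, 0]

```text
clock: 24.0
position: [0.3904, 0.3018, 0.2179]
ee_rot: [-1.568, -0.047, 0.033]
force: [-0.5, -0.3, 0.2]
grip_width: 0.416
```

```bash
python3 go.py 383.5,-269,215,7.2; python3 - <<'E'
from m import *
snap('side','s6')
p,d,W=cloud('s6');z=W[...,2]
hsv=cv2.cvtColor(p,cv2.COLOR_RGB2HSV).astype(int)
for c in((.617,.283),(.3905,.303)):
    m=(d>0)&(abs(W[...,0]-c[0])<.06)&(abs(W[...,1]-c[1])<.06)&(hsv[...,0]>50)&(hsv[...,0]<75)&(hsv[...,1]>110)
    q=W[m]*1000; print('label',len(q),np.median(q,0).round(1),q[:,2].std().round(1))
E
python3 -c "
import cv2
cv2.imwrite('pics/v5.png',cv2.resize(cv2.imread('pics/s6.png')[70:390,150:410],None,fx=1.8,fy=1.8))"
```

```text
t 24.0 pos [390.4 301.8 217.9] yaw 2.9 F [-0.5 -0.3  0.2] grip mm 39.5 tilt [ 0.008 -1.     0.002]
(383.5, -269.0, 215.0, 7.2) -> [ -36.     1.4 -569.7] turn -0.075
label 56 [617.6 282.7  32.1] 1.3
label 64 [391.5 303.5  31.9] 1.4
```

View pics/v5.png

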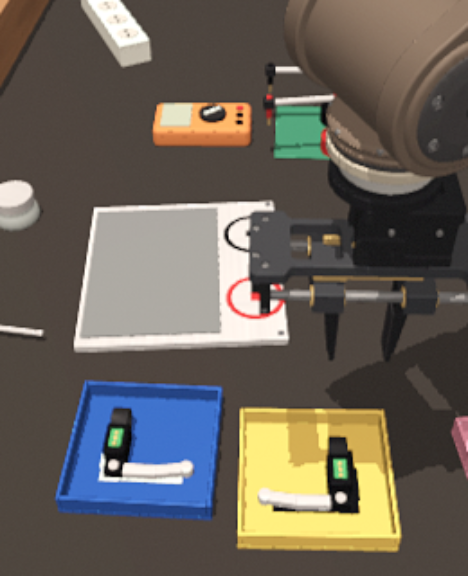

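Both levers lie flat in their bins, at (115,440) and (340,470), with label tops at z 32 mm. I'll go round to the red stand on the mat, keeping over 0.4 m reach, and measure the rings from w4.

Emit:
servo_tool:
  moves:
    - [0.5, 11, 0, -49, -0.01]
    - [0.5, 22, 0, -97, -0.02]
    - [0.5, 33, 0, -145, -0.03]
    - [0.5, 44, 0, -193, -0.04]
    - [0.5, 55, 0, -240, -0.05]
    - [0.5, 65, 0, -286, -0.06]
    - [0.5, 60, 0, -330, -0.07]
    - [0.5, 40, 0, -375, -0.075]
    - [0.5, 20, 0, -420, -0.075]
    - [0.5, 0, 0, -465, -0.075]
    - [0.5, -20, 0, -510, -0.075]
    - [0.5, -30, 0, -545, -0.075]
    - [0.5, -36, 0, -570, -0.075]
    - [0.5, -36, 0, -570, -0.075]
    - [0.5, -36, 0, -570, -0.075]

```text
clock: 25.55
position: [0.3826, -0.2692, 0.2145]
ee_rot: [-1.565, -0.101, 0.094]
force: [0.1, 0.2, 1.1]
grip_width: 0.502
```

```bash
python3 go.py 383.5,-269,120,7.2; python3 - <<'E'
from m import *
p,d,W=cloud('w4'); c=load('w4')[2]; z=W[...,2]
hsv=cv2.cvtColor(p,cv2.COLOR_RGB2HSV).astype(int)
near=(d>0)&(z<.02)&(z>.004)
R={}
for nm,g,m in(('red',(.49,.062),(hsv[...,1]>120)&((hsv[...,0]<10)|(hsv[...,0]>170))),('black',(.5045,-.053),hsv[...,2]<80)):
    mm=m&near&(np.hypot(W[...,0]-g[0],W[...,1]-g[1])<.045)
    k,l,st,ce=cv2.connectedComponentsWithStats(mm.astype(np.uint8))
    for i in range(1,k):
        if st[i,4]>15:
            v,u=np.nonzero(l==i); q=np.array([w(c,d,a,b,.012) for a,b in zip(u,v)])*1000
            (x,y),r=cv2.minEnclosingCircle(q[:,:2].astype(np.float32)); print(nm,st[i],'c',round(x,1),round(y,1),'r',round(r,1),'mean',q.mean(0).round(1),'depth z',np.median(z[l==i]).round(4))
m=near&(hsv[...,1]<60)&(hsv[...,2]>60)&(abs(W[...,0]-.587)<.15)&(abs(W[...,1]-.015)<.15)
r=cv2.minAreaRect((W[m][:,:2]*1000).astype(np.float32));print(r)
# stands on mat, side view
snap('wrist','w5'); p,d,W=cloud('w5');z=W[...,2]
for lo,hi in((.13,.16),(.085,.10)):
    m=(d>0)&(z>lo)&(z<hi)&(W[...,1]<-.2)&(W[...,0]<.52)
    k,l,st,_=cv2.connectedComponentsWithStats(m.astype(np.uint8))
    for i in range(1,k):
        if st[i,4]>40: 
            q=W[l==i]*1000; r=cv2.minAreaRect(q[:,:2].astype(np.float32)); print(lo,st[i],np.median(q,0).round(0),np.round(r[0],1),np.round(r[1],1),round(r[2],1))
E
```

```text
t 25.6 pos [ 382.6 -269.2  214.5] yaw 7.1 F [0.1 0.2 1.1] grip mm 47.7 tilt [ 0.004 -1.     0.003]
(383.5, -269.0, 120.0, 7.2) -> [ 0.5 94.5 -0.3] turn -0.001
red [178  16  63  68 990] c 490.1 62.7 r 36.0 mean [489.6  63.8  12. ] depth z 0.0119
red [205  45  10  11 108] c 490.2 62.8 r 7.2 mean [490.4  63.1  12. ] depth z 0.0124
black [185 124  58  57 689] c 503.8 -51.8 r 35.9 mean [503.2 -51.7  12. ] depth z 0.0121
black [210 149   9   8  71] c 504.2 -52.8 r 6.4 mean [504.3 -52.5  12. ] depth z 0.0125
((606.20361328125, 11.449760437011719), (289.9767150878906, 235.7130126953125), 6.794250011444092)
0.13 [268 198  18  24 345] [ 383. -262.  154.] [ 383.5 -264.2] [13.4 13.2] 14.6
0.13 [257 294  17  16 225] [ 384. -341.  155.] [ 384.  -341.8] [13.4 13.1] 44.6
0.085 [262 174  27  15 175] [ 380. -251.   97.] [ 380.1 -250. ] [25.3 12.5] 13.1
0.085 [289 182 107  18 917] [ 444. -253.   97.] [ 446.  -253.4] [101.4  13.6] 10.4
0.085 [255 248  30  18 214] [ 383. -330.   96.] [ 386.8 -328.8] [15.3 30.8] 84.5
```

Emit:
servo_tool:
  moves:
    - [0.5, 1, 30, 3, 0]
    - [0.5, 1, 60, 3, 0]
    - [0.5, 1, 88, 3, 0]
    - [0.5, 1, 94, 3, 0]
    - [0.5, 1, 94, 3, 0]
    - [0.05, 1, 94, 3, 0]
    - [0.05, 1, 94, 3, 0]
    - [0.05, 1, 94, 3, 0]
    - [0.05, 1, 94, 3, 0]
    - [0.05, 1, 94, 3, 0]
    - [0.05, 1, 94, 3, 0]
    - [0.05, 1, 94, 3, 0]

```text
clock: 26.8
position: [0.384, -0.2654, 0.1211]
ee_rot: [-1.566, -0.103, 0.095]
force: [0.1, 0.4, 4.9]
grip_width: 0.139
```

```bash
python3 go.py 490,62.5,190,7 490,62.5,140,7
```

```text
t 26.8 pos [ 384.  -265.4  121.1] yaw 7.2 F [0.1 0.4 4.9] grip mm 13.2 tilt [ 0.005 -1.     0.002]
(490.0, 62.5, 190.0, 7.0) -> [146.6 -67.4 312.1] turn 0.003
(490.0, 62.5, 140.0, 7.0) -> [146.4 -17.4 312. ] turn 0.003
```

Emit:
servo_tool:
  moves:
    - [0.05, 0, -10, 0, 0]
    - [0.05, 0, -25, 0, 0]
    - [0.05, 0, -45, 0, 0]
    - [0.05, 5, -65, 10, 0]
    - [0.05, 18, -67, 38, 0]
    - [0.05, 32, -67, 68, 0]
    - [0.05, 46, -67, 98, 0]
    - [0.05, 60, -67, 128, 0]
    - [0.05, 74, -67, 158, 0]
    - [0.05, 88, -67, 188, 0]
    - [0.05, 102, -67, 218, 0]
    - [0.05, 116, -67, 248, 0]
    - [0.05, 130, -67, 278, 0]
    - [0.05, 142, -67, 303, 0]
    - [0.05, 147, -67, 312, 0]
    - [0.05, 147, -55, 312, 0]
    - [0.05, 147, -40, 312, 0]
    - [0.05, 147, -25, 312, 0]
    - [0.05, 147, -17, 312, 0]
    - [0.05, 147, -17, 312, 0]

```text
clock: 28.8
position: [0.4901, 0.0622, 0.1389]
ee_rot: [-1.566, -0.101, 0.096]
force: [0.1, 0.4, -3.5]
grip_width: 0.142
```

```bash
python3 go.py 490,62.5,130,7
```

```text
t 28.8 pos [490.1  62.2 138.9] yaw 7.2 F [ 0.1  0.4 -3.5] grip mm 13.5 tilt [ 0.003 -1.     0.002]
(490.0, 62.5, 130.0, 7.0) -> [-0.1  8.9  0.3] turn 0.003
```

Emit:
servo_tool:
  moves:
    - [0.05, 0, 4, 0, 0]
    - [0.05, 0, 7, 0, 0]
    - [0.05, 0, 9, 0, 0]
    - [0.05, 0, 10, 0, 0]
    - [0.05, 0, 10, 0, 0]
    - [0.05, 0, 10, 0, 0]

```text
clock: 29.4
position: [0.4907, 0.0621, 0.1301]
ee_rot: [-1.566, -0.102, 0.095]
force: [-1.6, -1.3, 9.1]
grip_width: 0.143
```

```bash
python3 go.py 384,-343.5,215,7 384,-343.5,120,7
```

```text
t 29.4 pos [490.7  62.1 130.1] yaw 7.2 F [-1.6 -1.3  9.1] grip mm 13.6 tilt [ 0.005 -1.     0.002]
(384.0, -343.5, 215.0, 7.0) -> [-156.1  -86.4 -388.9] turn 0.003
(384.0, -343.5, 120.0, 7.0) -> [-156.6    8.5 -389.1] turn 0.003
```

Contact. Release red, then go to black.

Emit:
servo_tool:
  moves:
    - [0.5, 0, 0, 0, 0]
    - [0.5, 0, 0, 0, 0]
    - [0.5, 0, 0, 0, 0]
    - [0.5, 0, 0, 0, 0]
    - [0.5, 0, -30, 0, 0]
    - [0.5, 0, -60, 0, 0]
    - [0.5, 0, -86, 0, 0]
    - [0.5, -18, -86, -45, 0]
    - [0.5, -36, -86, -90, 0]
    - [0.5, -54, -86, -135, 0]
    - [0.5, -72, -86, -180, 0]
    - [0.5, -90, -86, -225, 0]
    - [0.5, -108, -86, -270, 0]
    - [0.5, -126, -86, -315, 0]
    - [0.5, -144, -86, -360, 0]
    - [0.5, -156, -86, -389, 0]
    - [0.5, -156, -86, -389, 0]
    - [0.5, -156, -86, -389, 0]

```text
clock: 31.2
position: [0.3838, -0.3437, 0.2142]
ee_rot: [-1.565, -0.101, 0.094]
force: [-0.0, 0.0, -0.2]
grip_width: 0.503
```

```bash
python3 go.py 384,-343.5,120,7
```

```text
t 31.2 pos [ 383.8 -343.7  214.2] yaw 7.1 F [-0.   0.  -0.2] grip mm 47.8 tilt [ 0.004 -1.     0.003]
(384.0, -343.5, 120.0, 7.0) -> [-0.2 94.2 -0.1] turn 0.002
```

Emit:
servo_tool:
  moves:
    - [0.5, 0, 30, 0, 0]
    - [0.5, 0, 60, 0, 0]
    - [0.5, 0, 88, 0, 0]
    - [0.5, 0, 94, 0, 0]
    - [0.5, 0, 94, 0, 0]
    - [0.05, 0, 94, 0, 0]
    - [0.05, 0, 94, 0, 0]
    - [0.05, 0, 94, 0, 0]
    - [0.05, 0, 94, 0, 0]
    - [0.05, 0, 94, 0, 0]
    - [0.05, 0, 94, 0, 0]
    - [0.05, 0, 94, 0, 0]

```text
clock: 32.4
position: [0.3842, -0.3435, 0.1204]
ee_rot: [-1.566, -0.101, 0.094]
force: [0.2, 0.2, 5.4]
grip_width: 0.143
```

```bash
python3 go.py 504,-52.8,185,7 504,-52.8,140,7;python3 - <<'E'
from m import *
snap('scene','c6');snap('side','s7')
for n in('c6','s7'):
    p,d,W=cloud(n);z=W[...,2]
    m=(d>0)&(z>.13)&(z<.17)&(np.hypot(W[...,0]-.49,W[...,1]-.063)<.04)
    q=W[m]*1000;r=cv2.minAreaRect(q[:,:2].astype(np.float32));print(n,len(q),r)
E
```

```text
t 32.4 pos [ 384.2 -343.5  120.4] yaw 7.1 F [0.2 0.2 5.4] grip mm 13.6 tilt [ 0.005 -1.     0.003]
(504.0, -52.8, 185.0, 7.0) -> [155.1 -63.1 273.8] turn 0.002
(504.0, -52.8, 140.0, 7.0) -> [154.9 -18.1 273.7] turn 0.002
c6 99 ((491.97845458984375, 61.84790802001953), (15.906076431274414, 14.107499122619629), 82.63601684570312)
s7 115 ((490.7809143066406, 63.387943267822266), (12.162169456481934, 13.50333023071289), 4.579064846038818)
```

Red is within about 1 mm of its ring. Now carrying black; contact is expected at TCP z about 129.

Emit:
servo_tool:
  moves:
    - [0.05, 0, -10, 0, 0]
    - [0.05, 0, -25, 0, 0]
    - [0.05, 0, -45, 0, 0]
    - [0.05, 5, -63, 10, 0]
    - [0.05, 20, -63, 36, 0]
    - [0.05, 37, -63, 66, 0]
    - [0.05, 54, -63, 96, 0]
    - [0.05, 71, -63, 126, 0]
    - [0.05, 88, -63, 156, 0]
    - [0.05, 105, -63, 186, 0]
    - [0.05, 122, -63, 216, 0]
    - [0.05, 139, -63, 246, 0]
    - [0.05, 151, -63, 267, 0]
    - [0.05, 155, -63, 274, 0]
    - [0.05, 155, -63, 274, 0]
    - [0.05, 155, -50, 274, 0]
    - [0.05, 155, -35, 274, 0]
    - [0.05, 155, -23, 274, 0]
    - [0.05, 155, -18, 274, 0]
    - [0.05, 155, -18, 274, 0]

```text
clock: 34.5
position: [0.5037, -0.053, 0.1394]
ee_rot: [-1.565, -0.099, 0.094]
force: [-0.3, -0.6, -5.0]
grip_width: 0.144
```

```bash
python3 go.py 504,-52.8,129.4,7
```

```text
t 34.5 pos [503.7 -53.  139.4] yaw 7.1 F [-0.3 -0.6 -5. ] grip mm 13.6 tilt [ 0.003 -1.     0.003]
(504.0, -52.8, 129.4, 7.0) -> [ 0.3 10.   0.1] turn 0.001
```

Emit:
servo_tool:
  moves:
    - [0.05, 0, 4, 0, 0]
    - [0.05, 0, 8, 0, 0]
    - [0.05, 0, 10, 0, 0]
    - [0.05, 0, 11, 0, 0]
    - [0.05, 0, 11, 0, 0]
    - [0.05, 0, 11, 0, 0]

```text
clock: 35.1
position: [0.5042, -0.053, 0.1295]
ee_rot: [-1.566, -0.101, 0.093]
force: [-2.0, 0.6, 7.9]
grip_width: 0.143
```

```bash
python3 go.py
```

```text
t 35.1 pos [504.2 -53.  129.5] yaw 7.1 F [-2.   0.6  7.9] grip mm 13.6 tilt [ 0.005 -1.     0.002]
```

Contact. Release, rise and back off towards −y.

Emit:
servo_tool:
  moves:
    - [0.5, 0, 0, 0, 0]
    - [0.5, 0, 0, 0, 0]
    - [0.5, 0, 0, 0, 0]
    - [0.5, 0, 0, 0, 0]
    - [0.5, 0, -30, 0, 0]
    - [0.5, 0, -60, 0, 0]
    - [0.5, 0, -100, 0, 0]
    - [0.5, 0, -120, -40, 0]
    - [0.5, 0, -120, -80, 0]
    - [0.5, 0, -120, -120, 0]
    - [0.5, 0, -120, -120, 0]
    - [0.5, 0, -120, -120, 0]

```text
clock: 36.3
position: [0.5181, -0.1729, 0.2488]
ee_rot: [-1.566, -0.099, 0.092]
force: [1.0, 0.1, 1.0]
grip_width: 0.498
```

```bash
python3 go.py; python3 - <<'E'
from m import *
snap('scene','c7');snap('side','s8')
for n in('c7','s8'):
    p,d,W=cloud(n);z=W[...,2]
    for c in((.49,.063),(.504,-.0525)):
        g=(d>0)&(abs(W[...,1]-c[1])<.045)
        m=g&(z>.13)&(z<.17)&(np.hypot(W[...,0]-c[0],W[...,1]-c[1])<.04)
        r=cv2.minAreaRect((W[m][:,:2]*1000).astype(np.float32))
        a=W[g&(z>.09)&(z<.112)&(W[...,0]>c[0]+.025)&(W[...,0]<c[0]+.1)]*1000
        print(n,'rod',np.round(r[0],1),'arm deg',np.degrees(np.arctan(np.polyfit(a[:,0],a[:,1],1)[0])).round(1))
a=cv2.resize(cv2.imread('pics/s8.png')[110:390,150:410],None,fx=2,fy=2)
cv2.imwrite('pics/v6.png',a)
E
```

```text
t 36.3 pos [ 518.1 -172.9  248.8] yaw 7.0 F [1.  0.1 1. ] grip mm 47.3 tilt [ 0.004 -1.     0.003]
c7 rod [491.7  62.2] arm deg 10.4
c7 rod [505.7 -52.6] arm deg 2.7
s8 rod [490.8  62.1] arm deg 10.7
s8 rod [505.2 -51.6] arm deg 3.4
```

View pics/v6.png

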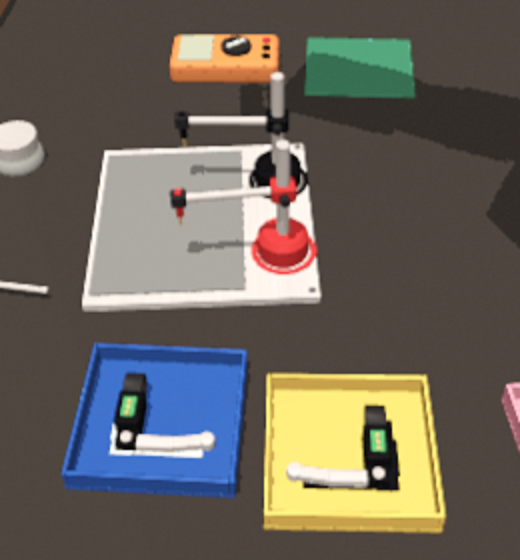

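The final picture shows both stands upright on their rings, at (282,245) and (278,170), with their arms over the inlay and the levers flat in the bins. The rods are within 2 mm of the ring centres and the arms within 4° of the plate's x.

```bash
python3 -c "
from cell import *
print(hand_in())"
```

```text
the job is handed in; nothing more can be done
None
```

The job is finished and handed in at about 36 s on the robot's clock. I stood both probe stands on the green mat first, with the levers untouched. Then I laid the left-hand lever flat in the blue bin and the right-hand lever flat in the yellow bin, and last set each stand back on its own ring.

- **Stands:** in the last pictures the rods are within about 2 mm of their ring centres (12 mm allowed). The arms measure about 10.5° (red) and 3° (black) against about 7° for the plate, so within 4° (15° allowed). Both look upright and are released.
- **Levers:** both lie inside their bins, with label tops at z 32 mm, which is what a lever resting on the bin floor gives. The gripper is clear of everything.
- **Checks that disagreed:** the wrist camera put the rod tops on the mat about 4 mm further toward +y than where I had released them. I split the difference when regripping. No check failed, and `hand_in()` reports no verdict.

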